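# Close the reversing gearbox and hold its halves together for bolting

## Robot

A 6-joint arm with a two-finger parallel gripper is mounted at the origin on the work surface. World frame = base frame: x ahead of the robot, y to its left, z up, the work surface at z = 0. Lengths are in m, angles in rad, forces in N, time in s.
With the tool pointing down it reaches from about 0.325 to 0.9 m from the base axis. Payload 6.1 kg.
Tool frame: the origin (TCP) lies on the centre line of the jaws, within the pads' length; the fingertips stand 25 mm ahead of it and the grasp point (between the pads) lies 6 mm ahead of it; z points along the fingers, y is the direction in which the jaws open and shut (so a half turn about z gives the same grasp; the last joint's range is limited). The gripper opens to 87 mm and grips with 3 to 60 N. Pads are 19 mm wide; open, the fingers measure 117 mm over their backs; the gripper's body (75 mm by 190 mm) begins 51 mm behind the grasp point.
Start: joints at [-1.315, 0.22, 1.526, -0, 1.395, -0.126], TCP at [0.233, -0.58, 0.248] pointing down, gripper open.
Joint ranges: [-2.98, 2.98], [-0.91, 2.08], [0.09, 2.57], [-1.24, 4.39], [0.2, 2.65], [-2.68, 2.68]. Speed limits (rad/s): [2.57, 2.57, 3.01, 3.14, 3.14, 3.14].

## Interface

Orientations are given as a unit quaternion [w, x, y, z].
In Python, from plant import r gives the robot as it stands.
- The arm moves only by the shell command python3 -m jog 'ROWS' [FORCE]. ROWS is JSON, a list that holds one entry, the list of rows, each a list of 5 numbers: the opening, from -1 (shut) to 1 (fully open), so that 0 is half open, then the shift along the world's x, y, z in mm, then the turn about the world's z in degrees. A call has exactly 8 rows; each row is the pose to reach, as a shift and turn from the pose measured when the call began; what a row does not reach only later rows make up. A row lasts 1/10 s, in which the tool goes at most 50 mm and 8.59 degrees, less where a joint would pass 70% of its speed; a pose out of reach is approached as far as the arm can. A call with a gripper value outside its range is refused whole. The fingers move at their own pace and stop on an object; FORCE is the grip in N (left out, the last holds). Time passes only in rows, so rows that repeat a pose let the fingers close, or fill a call up. It gives the time, the measured TCP pose, the force and the opening at its end, in the units of the state.
- r.observe(): the state, without advancing time (a new reading comes with each control period).
- r.get_image(name): name is "scene" or "side" or "wrist"; returns a dict with "color" (400x640x3 uint8, red, green, blue), "fx", "fy", "cx", "cy" (pixels), "pose" (4x4, takes a point from camera to world coordinates); the wrist camera has in their place "mount" (4x4, takes a point from camera to tool coordinates, whose origin is the TCP and whose axes are the flange's). Camera axes: x right, y down, z forward; pixel columns grow to the right and rows downward; lengths in m; the calibration is good to about 2 mm. The wrist camera is an equidistant fisheye: a pixel r from the principal point sees the ray r / f radians off the axis. A picture is of the moment at which its call begins: read the wrist's pose just before it. There is no depth.
- r.close_job(): hands the job in, once; it reports no verdict.
The state is a dict: "t": time; "qpos": joint angles; "qd": joint speeds; "tau": joint torques, N m; "tool_pos": TCP position; "orientation": TCP orientation; "ft_force": force on the tool from outside, world axes, zero at the start; "wrist_torque": the same for the moment, N m; "opening": opening from 0.0 (shut) to 1.0 (fully open).
Only numpy, scipy, OpenCV 4.12 (cv2) and the standard library are available. Lean on these libraries where they do the work, as an engineer would, in place of code of your own. Each camera call takes 0.05 s, during which the arm holds its last target.

## Task

Close up the small reversing gearbox on the bench: first swing its lever to neutral, standing straight up, and then take the top half from the rubber mat and set it on the two dowels of the lower half, with its red breather at the end away from the lever. The bearing spring holds the joint open, so press the top half down until the joint faces meet all round, and finish still holding it pressed shut, lever in neutral, for the bolts to be put in. Do not drop or hammer it on, and leave the bottles, tin, tools, bolt dish and carton where they are.

Things in the scene. Friction and masses are not known exactly. Their poses are not given: they have to be found in the camera images.
- gearcase: Lower half of the gearbox, grey casting 130 (x) x 96 (y) mm, open at the top with gears inside, on a dark steel plate 150 x 116 x 12 mm fixed to the bench. Origin: centre of the plate's underside, on the bench; z up, x towards the lever end. Bright joint face 82 mm above the bench, walls 18 mm thick. Output shaft stubs, 20 mm across, stick out 20 mm at both y sides, 42 mm up.
- joint_face (a point): Centre of the lower half's joint face, 82 mm above the bench; axes as gearcase.
- bearing_top (a point): Top centre of the steel bearing, 32 mm across, in the middle of the lower half. It stands 6 mm above the joint face on a preload spring and slides straight down: 10 N to start it, about 14 N when level with the joint face. It alone carries the weight of the top half, so unpressed the joint stays 6 mm open.
- dowel_a (a point): Tip of the dowel at the lever end, at x = +54, y = +37 mm of the gearcase. Both dowels are steel, 10 mm in diameter and stand 16 mm above the joint face; the top 7 mm taper to 6 mm.
- dowel_b (a point): Tip of the other dowel, at x = -54, y = -37 mm of the gearcase.
- reversing_lever (a joint): Lever angle in rad: 0 = neutral (straight up, at the white mark on its steel plate), positive leans to the gearcase's -y side; stops at +-0.75, starts on the positive side. Stiff (2 N at the knob), stays where left. Its shaft also carries a finger inside the case at x = +30 mm; in neutral it stands 10 mm above the joint face and enters the top half's slot, over 0.2 rad off it blocks the joint.
- lever_knob (a point): Centre of the lever's black ball knob, 22 mm in diameter, on a 9 mm round steel rod; 75 mm from the hinge axis, in neutral 135 mm above the bench.
- lever_pivot (a point): Point of the hinge axis under the knob: at x = +88, y = 0 mm of the gearcase, 60 mm above the bench; does not move with the lever. The hinge axis is the gearcase's x axis; axes of this point as gearcase.
- top_half: Top half, loose, grey, about 0.55 kg, joint face down on the mat. Origin: centre of its underside (joint face); z up, x to its lever end. Flange 130 (x) x 96 (y) x 12 mm; on it a flat-sided hump 84 (x) x 42 (y) mm, from 12 to 50 mm up, to grip across y; red breather, 14 mm across, 12 mm high, on it at x = -30 mm. Shut: axes as the gearcase, origin on joint_face. Finger slot below at x = +30 mm.
- hole_a (a point): Centre, in the underside, of the dowel hole at x = +54, y = +37 mm of the top half, which goes over dowel_a. Both holes are 11.5 mm wide with a small chamfer underneath.
- hole_b (a point): Centre, in the underside, of the dowel hole at x = -54, y = -37 mm of the top half, which goes over dowel_b.
- mat: Black rubber mat 200 (x) x 160 (y) x 3 mm on which the top half lies at first; fixed. Origin: centre of its underside.
- bottle_1: Brown reagent bottle with a red cap, 40 mm across, 85 mm tall; bystander. Origin: centre of its foot.
- bottle_2: Another such bottle; bystander.
- bottle_3: Another such bottle; bystander.
- tin: Yellow and green tin, 90 mm across, 115 mm tall; bystander. Origin: centre of its foot.
- pliers: Old pliers lying flat, 165 mm long (along x, jaws to +x), up to 60 mm wide, 19 mm high; bystander. Origin: underside, near the middle.
- bolt_dish: Round steel dish with the six bolts, 110 mm across, 22 mm high; bystander. Origin: centre of its underside.
- carton: Pink carton 85 x 55 x 30 mm; bystander. Origin: centre of its underside.
- wrench: Wrench 180 mm long lying flat along its x; bystander. Origin: underside.

How it is judged:
On the way, in this order (a step that is already met when the one before it is completed fails the run):
1. the reversing lever stands in neutral (within 0.12 rad of straight up) (value of joint reversing_lever between -0.12 and 0.12 rad), for 0.3 s.
2. the top half is on both dowels (each hole within 3 mm of its dowel's axis, joint no more than 9 mm open) (horizontal distance between hole_a and dowel_a below 0.003 m and horizontal distance between hole_b and dowel_b below 0.003 m and z of top_half in the frame of joint_face below 0.009 m), for 0.2 s.
At the end, for the whole second after the job is handed in: Lever within 0.12 rad of neutral; top half at rest on both dowels (holes within 3 mm of their axes), level within 0.025 rad, joint open no more than 1.8 mm; the robot still bears on it (over 4 N) and the halves press on each other with over 10 N (all of step 1 and horizontal distance between hole_a and dowel_a below 0.003 m and horizontal distance between hole_b and dowel_b below 0.003 m and z of top_half in the frame of joint_face between -0.003 and 0.0018 m and angle between the z axis of top_half and the z axis of gearcase, either way round below 0.025 rad and linear speed of top_half below 0.02 m/s and contact force between top_half and gearcase above 10 N and contact force between any of the fingers, the arm and top_half above 4 N); the arm keeps its last pose, push and grip.
It fails at once if the top half strikes or is forced on the lower half with more than 120 N (contact force between top_half and gearcase above 120 N).
It fails at once if the top half is dropped on the lower half (comes down over the dowels at more than 0.35 m/s) (horizontal distance between top_half and joint_face below 0.04 m and z of top_half in the frame of joint_face between -0.01 and 0.035 m and linear speed of top_half above 0.35 m/s).
It fails at once if a bystander is moved by more than 30 mm (distance of any of bottle_1, bottle_2, bottle_3, tin, pliers, bolt_dish, carton, wrench from where it was at the start of the episode above 0.03 m).
It fails at once if a bottle or the tin is tipped (angle between any of bottle_1, bottle_2, bottle_3, tin's own z axis and vertical above 0.5 rad).
It also fails if it takes over 53 s, if anything falls off the work surface, if the arm or the gripper's body presses on something with over 40 N, if the wrist force passes 120 N, or if a joint passes its speed limit or range.

## Working session

There is one attempt and no reset: what is moved stays moved. The work goes in short steps, Python scripts to look and compute and a shell command to move; the robot and the scene stay as the last step left them, time stands still between calls to the robot, and variables do not carry over. Pictures are saved under pics/ and viewed, and the job is handed in when it is done.

```bash
ls; mkdir -p pics
python3 - <<'E'
from plant import r
import cv2
print(r.observe())
for n in ["scene","side","wrist"]:
    im=r.get_image(n)
    cv2.imwrite(f"pics/{n}0.png",im["color"][:,:,::-1])
    print(n,im["fx"],im["fy"],im["cx"],im["cy"]); print(im.get("pose",im.get("mount")))
E
```

```text
pics
{'t': 0.0, 'qpos': array([-1.31510841e+00,  2.21213848e-01,  1.52759199e+00, -1.39943353e-05,
        1.39469774e+00, -1.26128237e-01]), 'qd': array([-0.00056113,  0.00016516, -0.00048139, -0.00185222, -0.0018578 ,
        0.00114009]), 'tau': array([-6.98429831e-04, -4.94619405e+01, -3.87368453e+01,  6.97996002e-02,
        5.75551554e-02, -1.45402405e-04]), 'tool_pos': array([ 0.23271138, -0.57945361,  0.24645494]), 'orientation': array([-9.53010182e-04,  9.81831649e-01,  1.89751678e-01, -6.87246084e-05]), 'ft_force': array([-0.25574806,  0.23670654,  0.12633715]), 'wrist_torque': array([-0.02833435,  0.01761188, -0.01650832]), 'opening': 0.9999976897804588}
scene 368.7832356353703 368.7832356353703 321.1191596612131 199.99711726283988
[[-0.48837334  0.71653676 -0.4980628   1.08752564]
 [ 0.87261418  0.39707978 -0.28438028  0.27097389]
 [-0.00599826 -0.57350041 -0.81918332  0.9244215 ]
 [ 0.          0.          0.          1.        ]]
side 507.5247213840717 507.5247213840717 331.41381902535034 195.99682529102984
[[ 0.99513117 -0.05055456  0.08460612  0.45679203]
 [-0.09752759 -0.62898312  0.77127726 -1.19589063]
 [ 0.01422424 -0.77577347 -0.63085117  1.07907488]
 [ 0.          0.          0.          1.        ]]
wrist 309.70691628693146 309.70691628693146 318.4183950722002 193.8117958437718
[[ 6.52292480e-04 -9.64923071e-01 -2.62531981e-01  7.16138493e-02]
 [ 9.99999656e-01  4.94665419e-04  6.66502343e-04 -1.60477071e-04]
 [-5.13257995e-04 -2.62532325e-01  9.64923062e-01 -1.38038645e-01]
 [ 0.00000000e+00  0.00000000e+00  0.00000000e+00  1.00000000e+00]]
```

View pics/scene0.png

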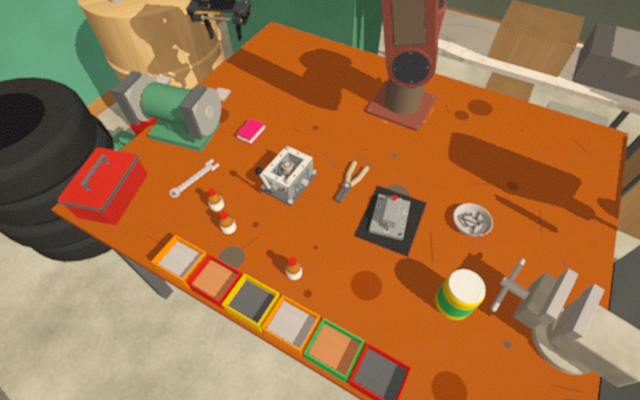

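View pics/side0.png

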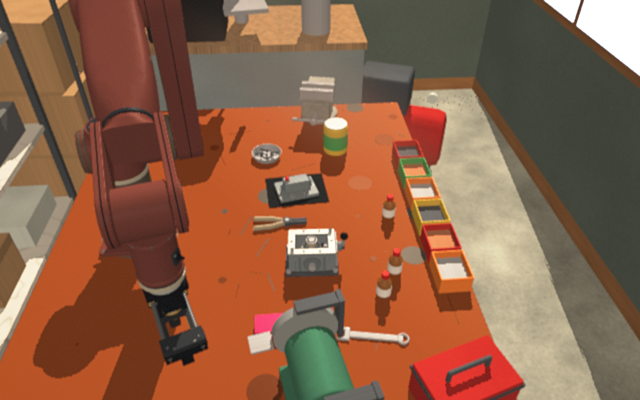

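View pics/wrist0.png

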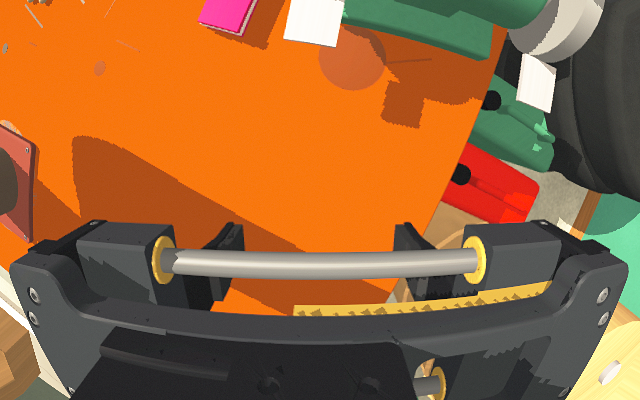

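Run:
```python
import cv2,numpy as np
s=cv2.imread("pics/scene0.png"); d=cv2.imread("pics/side0.png")
a=cv2.resize(s[135:215,240:340],None,fx=8,fy=7.5,interpolation=cv2.INTER_CUBIC)
cv2.imwrite("pics/c1.png",cv2.resize(s[140:210,245:335],(800,600*80*70//90//80*0+622-22),interpolation=cv2.INTER_CUBIC))
cv2.imwrite("pics/c1.png",cv2.resize(s[140:210,245:335],None,fx=8,fy=8,interpolation=cv2.INTER_CUBIC))
cv2.imwrite("pics/c2.png",cv2.resize(s[180:255,350:430],None,fx=8,fy=8,interpolation=cv2.INTER_CUBIC))
cv2.imwrite("pics/c3.png",cv2.resize(d[220:285,270:360],None,fx=8,fy=8,interpolation=cv2.INTER_CUBIC))
cv2.imwrite("pics/c4.png",cv2.resize(d[165:215,255:335],None,fx=8,fy=8,interpolation=cv2.INTER_CUBIC))
```

```text
(no output)
```

View pics/c1.png

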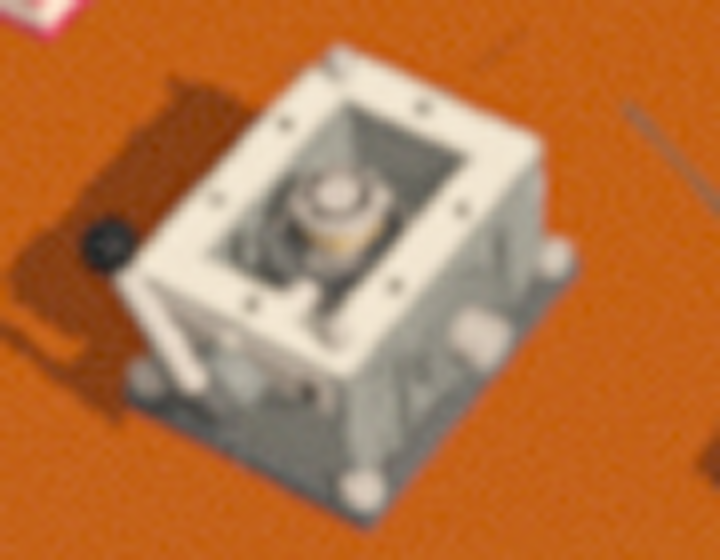

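View pics/c2.png

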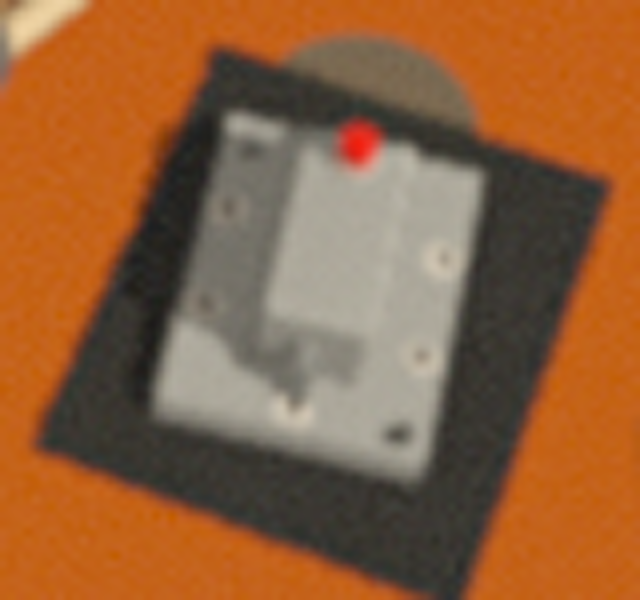

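View pics/c3.png

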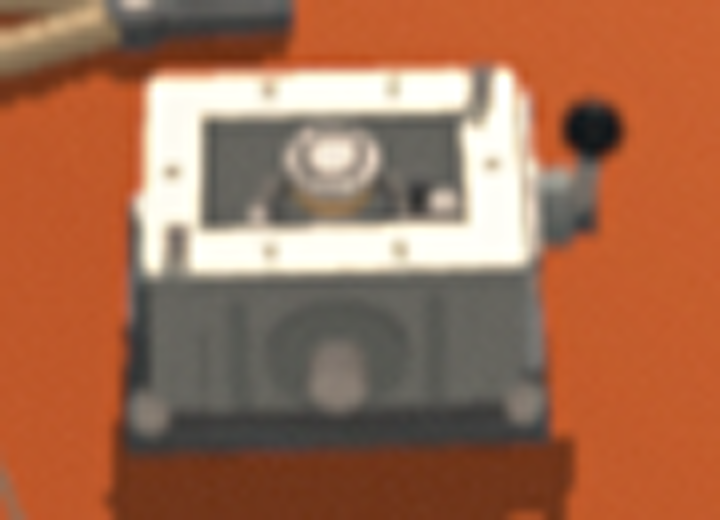

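View pics/c4.png

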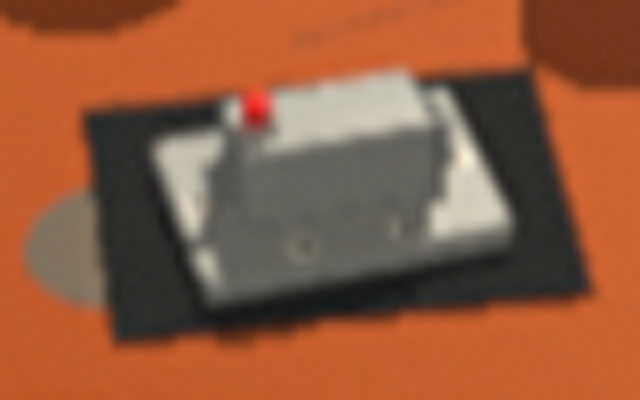

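```bash
cat > h.py <<'E'
import numpy as np
from scipy.optimize import least_squares
C={"scene":(368.7832,321.119,199.997,np.array([[-0.48837334,0.71653676,-0.4980628,1.08752564],[0.87261418,0.39707978,-0.28438028,0.27097389],[-0.00599826,-0.57350041,-0.81918332,0.9244215],[0,0,0,1]])),
"side":(507.5247,331.4138,195.9968,np.array([[0.99513117,-0.05055456,0.08460612,0.45679203],[-0.09752759,-0.62898312,0.77127726,-1.19589063],[0.01422424,-0.77577347,-0.63085117,1.07907488],[0,0,0,1]]))}
def proj(n,P):
    f,cx,cy,T=C[n]; p=(np.atleast_2d(P)-T[:3,3])@T[:3,:3]
    return np.c_[cx+f*p[:,0]/p[:,2],cy+f*p[:,1]/p[:,2]]
def fit(obs,x0):  # obs: (cam,u,v,lx,ly,z)
    def res(p):
        c,s=np.cos(p[2]),np.sin(p[2]); o=[]
        for n,u,v,x,y,z in obs:
            o+=list((proj(n,[p[0]+c*x-s*y,p[1]+s*x+c*y,z])[0]-[u,v]))
        return np.array(o)
    r=least_squares(res,x0); return r.x,res(r.x).reshape(-1,2)
def tri(obs,x0):
    r=least_squares(lambda p:np.concatenate([proj(n,p)[0]-[u,v] for n,u,v in obs]),x0); return r.x,r.fun
E
python3 - <<'E'
from h import *
a,b=.065,.048
def S(pts,n,ox,oy,z): return [(n,u/8+ox,v/8+oy,x,y,z) for u,v,x,y in pts]
g1=S([(337,45,-a,-b),(543,145,-a,b),(345,378,a,b),(118,275,a,-b)],"scene",244.5,139.5,.082)
g2=S([(148,72,-a,b),(518,68,a,b),(533,268,a,-b),(143,275,-a,-b)],"side",269.5,219.5,.082)
t1=S([(225,115,-a,-b),(485,172,-a,b),(425,465,a,b),(155,405,a,-b)],"scene",349.5,179.5,.015)+S([(360,135,-.03,0)],"scene",349.5,179.5,.065)
t2=S([(155,148,-a,b),(455,90,a,b),(512,228,a,-b),(208,290,-a,-b)],"side",254.5,164.5,.015)+S([(257,100,-.03,0)],"side",254.5,164.5,.065)
for o in (g1,g2,g1+g2,t1,t2,t1+t2):
    p,f=fit(o,[.5,-.3,0]); print(p.round(4),np.degrees(p[2]).round(2)); print(f.round(1).tolist())
k=tri([("scene",244.5+108/8,139.5+243/8),("side",269.5+591/8,219.5+127/8)],[.5,-.3,.1]);print(k)
E
```

```text
[ 0.5151 -0.1732 -0.0505] -2.89
[[-0.5, 0.5], [-0.4, 0.2], [-0.4, 0.2], [1.3, -0.7]]
[ 0.5153 -0.1699 -0.0556] -3.18
[[0.7, 0.9], [-0.4, 0.5], [-0.7, -0.6], [0.5, -0.5]]
[ 0.5154 -0.1719 -0.0533] -3.05
[[-0.2, 0.6], [-0.0, 0.5], [-0.1, 0.4], [1.6, -0.5], [0.7, 1.4], [-0.4, 1.0], [-0.6, -0.2], [0.6, 0.0]]
[0.4836 0.1571 0.2285] 13.09
[[0.4, 0.1], [-0.6, 0.1], [0.1, 0.0], [0.3, -0.6], [-0.2, 0.6]]
[0.4846 0.1583 0.2088] 11.96
[[0.3, -0.2], [-0.6, 0.6], [0.0, -0.1], [0.1, -0.8], [0.2, 0.5]]
[0.4841 0.1574 0.2219] 12.71
[[0.5, 0.2], [-0.4, 0.3], [-0.0, 0.2], [0.2, -0.6], [-0.1, 0.8], [0.0, 0.2], [-1.0, 0.7], [0.0, -0.1], [0.2, -0.5], [0.1, 0.8]]
(array([ 0.60030838, -0.20820321,  0.13129748]), array([ 0.22314849, -0.18081599,  0.25102163,  0.12131373]))
```

Run:
```python
from h import *
def ray(n,u,v,z):
    f,cx,cy,T=C[n]; d=T[:3,:3]@[(u-cx)/f,(v-cy)/f,1]; o=T[:3,3]; return (o+d*(z-o[2])/d[2]).round(3)
for u,v in [(152,138),(205,148),(222,112),(205,75),(120,75),(140,110)]: print("scene",u,v,ray("scene",u,v,0),ray("scene",u,v,.2))
for u,v in [(245,350),(343,300),(275,325),(380,400)]: print("side",u,v,ray("side",u,v,0),ray("side",u,v,.2))
print(ray("scene",293,278,0),ray("scene",228,232,0),ray("scene",215,207,0))
```

```text
scene 152 138 [ 0.581 -0.694  0.   ] [ 0.691 -0.485  0.2  ]
scene 205 148 [ 0.529 -0.501  0.   ] [ 0.649 -0.334  0.2  ]
scene 222 112 [ 0.357 -0.562  0.   ] [ 0.515 -0.382  0.2  ]
scene 205 75 [ 0.216 -0.759 -0.   ] [ 0.405 -0.536  0.2  ]
scene 120 75 [ 0.382 -1.06   0.   ] [ 0.534 -0.772  0.2  ]
scene 140 110 [ 0.496 -0.836  0.   ] [ 0.624 -0.597  0.2  ]
side 245 350 [ 0.332 -0.454  0.   ] [ 0.355 -0.592  0.2  ]
side 343 300 [ 0.589 -0.321  0.   ] [ 0.565 -0.483  0.2  ]
side 275 325 [ 0.406 -0.387  0.   ] [ 0.416 -0.537  0.2  ]
side 380 400 [ 0.64  -0.612  0.   ] [ 0.606 -0.72   0.2  ]
[0.783 0.008 0.   ] [ 0.754 -0.23   0.   ] [ 0.704 -0.318  0.   ]
```

```bash
python3 -m jog '[[[1,0,45,15,-6],[1,0,90,30,-12],[1,5,135,40,-18],[1,20,180,50,-25],[1,55,215,54,-25],[1,90,250,54,-25],[1,130,280,54,-25],[1,165,310,54,-25]]]'; python3 -m jog '[[[1,30,35,0,0],[1,60,75,0,0],[1,65,80,0,0],[1,65,80,0,0],[1,65,80,0,0],[1,65,80,0,0],[1,65,80,0,0],[1,65,80,0,0]]]'
cat >> h.py <<'E'
from scipy.spatial.transform import Rotation as R
WF,WX,WY=309.7069,318.4184,193.8118
WM=np.array([[6.52292480e-04,-9.64923071e-01,-2.62531981e-01,7.16138493e-02],[9.99999656e-01,4.94665419e-04,6.66502343e-04,-1.60477071e-04],[-5.13257995e-04,-2.62532325e-01,9.64923062e-01,-1.38038645e-01],[0,0,0,1]])
def tool(o):
    q=o["orientation"]; T=np.eye(4); T[:3,:3]=R.from_quat([q[1],q[2],q[3],q[0]]).as_matrix(); T[:3,3]=o["tool_pos"]; return T
def wproj(W,P): # W=camera pose in world
    p=(np.atleast_2d(P)-W[:3,3])@W[:3,:3]; rr=np.hypot(p[:,0],p[:,1]); th=np.arctan2(rr,p[:,2]); return np.c_[WX+WF*th*p[:,0]/rr,WY+WF*th*p[:,1]/rr]
def wray(W,u,v,z):
    a,b=u-WX,v-WY; rr=np.hypot(a,b); th=rr/WF; d=W[:3,:3]@[np.sin(th)*a/rr,np.sin(th)*b/rr,np.cos(th)]; o=W[:3,3]; return o+d*(z-o[2])/d[2]
def wshot(name):
    from plant import r; import cv2
    o=r.observe(); im=r.get_image("wrist")["color"][:,:,::-1]; cv2.imwrite(f"pics/{name}.png",im); W=tool(o)@WM; np.save(f"pics/{name}.npy",W)
    yaw=np.degrees(np.arctan2(tool(o)[1,0],tool(o)[0,0])); print("t",o["t"],o["tool_pos"].round(4),"yaw",yaw.round(2),"F",o["ft_force"].round(1),"op",round(o["opening"],3)); return im,W
def wfit(W,obs,x0): # obs (u,v,lx,ly,z)
    def res(p):
        c,s=np.cos(p[2]),np.sin(p[2]); return np.concatenate([wproj(W,[p[0]+c*x-s*y,p[1]+s*x+c*y,z])[0]-[u,v] for u,v,x,y,z in obs])
    r=least_squares(res,x0); return r.x,r.fun.reshape(-1,2)
E
python3 - <<'E'
from h import *; wshot("w1")
E
```

```text
t: 0.95
tool_pos: [0.399, -0.2679, 0.3009]
orientation: [-0.0, 1.0, -0.027, 0.001]
ft_force: [0.7, -1.5, 0.5]
opening: 1.001
t: 1.75
tool_pos: [0.4635, -0.1889, 0.3009]
orientation: [-0.0, 1.0, -0.028, 0.001]
ft_force: [0.6, 0.1, 0.2]
opening: 1.002
t 1.75 [ 0.4635 -0.1889  0.3009] yaw -3.24 F [0.6 0.1 0.2] op 1.002
```

View pics/w1.png

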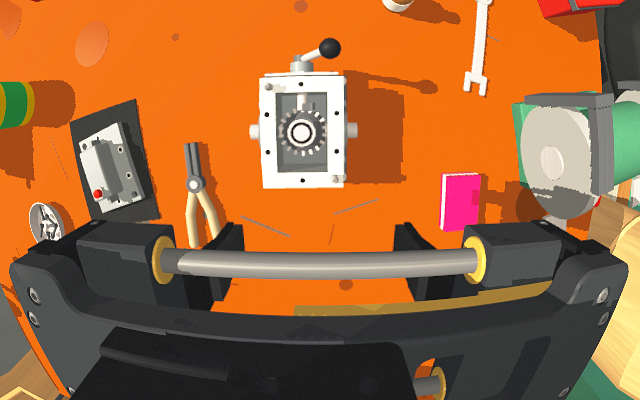

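Run:
```python
import cv2
d=cv2.imread("pics/w1.png")
cv2.imwrite("pics/c5.png",cv2.resize(d[60:200,250:370],None,fx=4.2,fy=4.2,interpolation=cv2.INTER_CUBIC)) 
cv2.imwrite("pics/c5.png",cv2.resize(d[30:110,245:365],None,fx=6,fy=6,interpolation=cv2.INTER_CUBIC))
cv2.imwrite("pics/c5b.png",cv2.resize(d[110:200,245:365],None,fx=6,fy=6,interpolation=cv2.INTER_CUBIC))
cv2.imwrite("pics/c6.png",cv2.resize(d[110:220,65:165],None,fx=5,fy=5,interpolation=cv2.INTER_CUBIC))
```

```text
(no output)
```

View pics/c5.png

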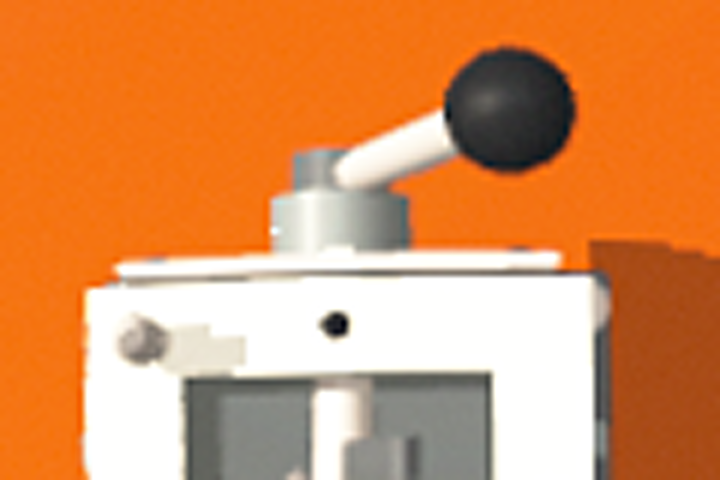

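View pics/c5b.png

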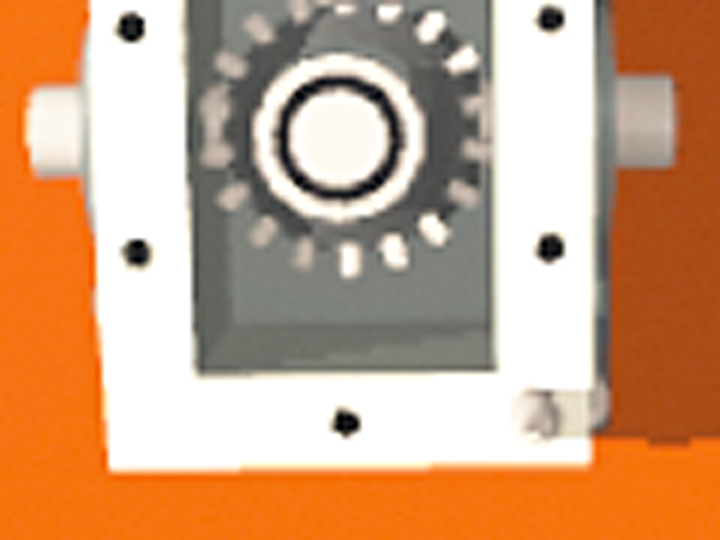

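View pics/c6.png

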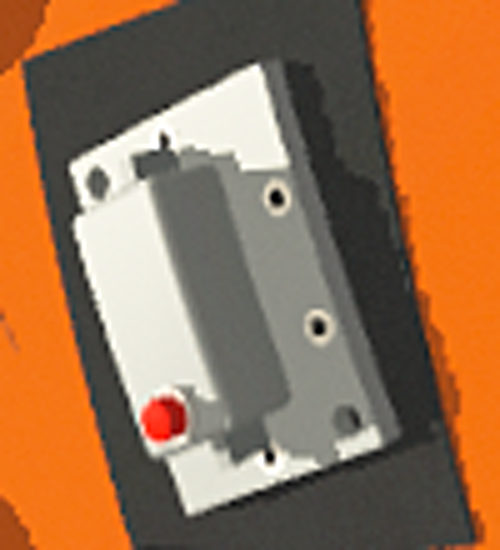

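Run:
```python
from h import *
W=np.load("pics/w1.npy"); a,b=.065,.048
f=lambda u,v,s,ox,oy:((u+.5)/s-.5+ox,(v+.5)/s-.5+oy)
A=lambda u,v:f(u,v,6,245,30); B=lambda u,v:f(u,v,6,245,110); D=lambda u,v:f(u,v,5,65,110)
g=[(*A(88,287),a,b,.082),(*A(602,273),a,-b,.082),(*B(108,470),-a,b,.082),(*B(592,465),-a,-b,.082)]
g2=g+[(*B(337,138),0,0,.088),(*A(143,339),.054,.037,.094),(*B(541,412),-.054,-.037,.094)]
t=[(*D(265,60),a,-b,.015),(*D(70,160),a,b,.015),(*D(190,517),-a,b,.015),(*D(387,440),-a,-b,.015)]
t2=t+[(*D(160,417),-.03,0,.065),(*D(97,180),.054,.037,.015),(*D(347,418),-.054,-.037,.015)]
for o in (g,g2,t,t2):
    p,q=wfit(W,o,[.5,0,0]); print(p.round(4),np.degrees(p[2]).round(2)); print(q.round(1).tolist())
for z in (.125,.128,.131): print(wray(W,*A(510,110),z))
```

```text
[ 0.5126 -0.1727 -0.0511] -2.93
[[0.6, 0.0], [-1.0, 0.9], [0.5, -0.7], [-0.0, -0.3]]
[ 0.5128 -0.1727 -0.0492] -2.82
[[0.5, -0.0], [-1.2, 0.6], [0.5, -0.8], [0.1, -0.5], [1.0, -0.3], [-0.8, -0.7], [-0.1, 1.5]]
[0.482  0.1572 0.2182] 12.5
[[-0.5, -0.0], [0.5, 0.3], [0.2, -0.9], [-0.0, 0.4]]
[0.4823 0.1575 0.2197] 12.59
[[-0.7, -0.2], [0.4, 0.2], [0.1, -1.0], [-0.1, 0.2], [-0.6, 0.5], [0.6, 0.0], [0.5, 0.0]]
[ 0.59998282 -0.20760368  0.125     ]
[ 0.59936071 -0.20746314  0.128     ]
[ 0.5987386 -0.2073226  0.131    ]
```

```bash
python3 -m jog '[[[0.2,45,-6,-20,0],[0.2,90,-12,-50,0],[0.2,136,-19,-90,0],[0.2,136,-19,-130,0],[0.2,136,-19,-160,0],[0.2,136,-19,-160,0],[0.2,136,-19,-160,0],[0.2,136,-19,-160,0]]]' 20
python3 - <<'E'
from h import *; wshot("w2")
E
```

```text
t: 2.6
tool_pos: [0.601, -0.2087, 0.1441]
orientation: [0.001, 1.0, -0.028, 0.003]
ft_force: [-0.0, -1.1, -0.1]
opening: 0.599
t 2.6 [ 0.601  -0.2087  0.1441] yaw -3.24 F [-0.  -1.1 -0.1] op 0.599
```

View pics/w2.png

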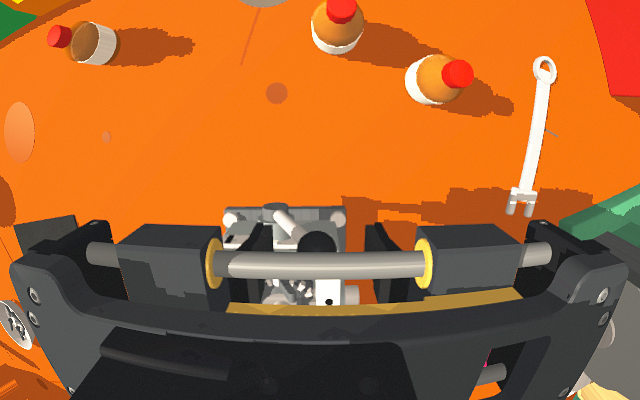

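```bash
python3 -m jog '[[[0.2,0,0,-6,0],[0.2,0,0,-6,0],[-0.6,0,0,-6,0],[-0.6,0,0,-6,0],[-0.6,0,0,-6,0],[-0.6,0,0,-6,0],[-0.6,0,0,-6,0],[-0.6,0,0,-6,0]]]' 20
```

```text
t: 3.45
tool_pos: [0.6011, -0.2083, 0.1382]
orientation: [0.0, 1.0, -0.028, 0.003]
ft_force: [0.8, 1.2, -0.9]
opening: 0.234
```

```bash
python3 -m jog '[[[-0.6,0,5,2,0],[-0.6,0,11,4,0],[-0.6,0,16,5,0],[-0.6,0,21,6,0],[-0.6,0,26,7,0],[-0.6,0,31,7,0],[-0.6,1,32,7,0],[-0.6,1,32,7,0]]]' 20;  python3 - <<'E'
from h import *; wshot("w3")
from plant import r; import cv2
for n in("side","scene"):
    cv2.imwrite(f"pics/{n}3.png",r.get_image(n)["color"][:,:,::-1])
d=cv2.imread("pics/side3.png"); cv2.imwrite("pics/c7.png",cv2.resize(d[190:290,250:390],None,fx=5,fy=5,interpolation=cv2.INTER_CUBIC))
E
```

```text
t: 4.25
tool_pos: [0.6028, -0.1784, 0.148]
orientation: [0.003, 1.0, -0.028, 0.004]
ft_force: [-3.6, -5.2, 8.5]
opening: 0.236
t 4.25 [ 0.6028 -0.1784  0.148 ] yaw -3.23 F [-3.6 -5.2  8.5] op 0.236
```

View pics/w3.png

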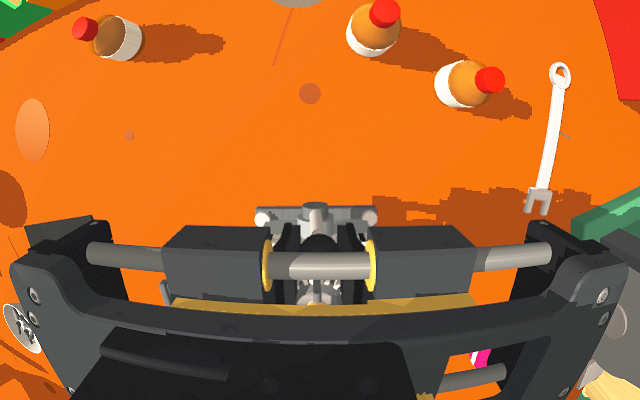

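View pics/c7.png

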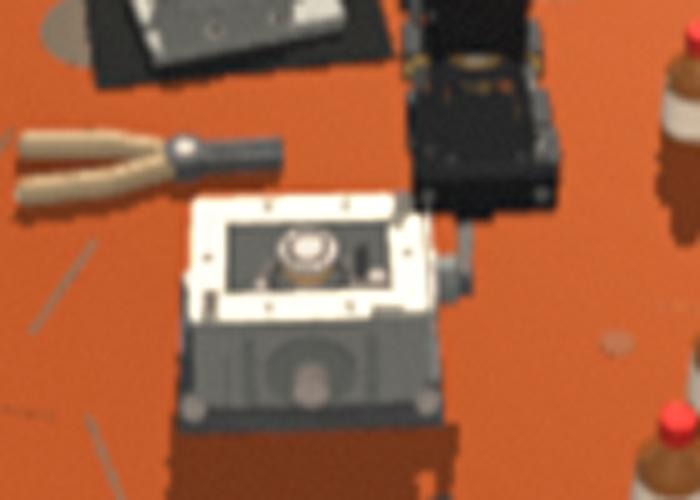

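```bash
python3 -m jog '[[[-0.6,0,2,-3,0],[-0.6,0,2,-3,0],[0.1,0,2,-3,0],[0.1,0,2,-3,0],[0.1,0,2,0,0],[0.1,0,2,40,0],[0.1,-20,2,90,0],[0.1,-60,2,130,0]]]' 20;  python3 - <<'E'
from h import *; wshot("w4")
from plant import r; import cv2
for n in("side","scene"):
    cv2.imwrite(f"pics/{n}4.png",r.get_image(n)["color"][:,:,::-1])
d=cv2.imread("pics/side4.png"); cv2.imwrite("pics/c7.png",cv2.resize(d[200:280,310:370],None,fx=7,fy=7,interpolation=cv2.INTER_CUBIC))
d=cv2.imread("pics/scene4.png"); cv2.imwrite("pics/c8.png",cv2.resize(d[140:210,245:335],None,fx=8,fy=8,interpolation=cv2.INTER_CUBIC))
d=cv2.imread("pics/w4.png"); cv2.imwrite("pics/c9.png",cv2.resize(d[130:300,230:400],None,fx=3.5,fy=3.5,interpolation=cv2.INTER_CUBIC))
E
```

```text
t: 5.2
tool_pos: [0.5507, -0.1761, 0.2729]
orientation: [0.003, 1.0, -0.028, 0.005]
ft_force: [0.7, -1.1, 1.4]
opening: 0.545
t 5.2 [ 0.5507 -0.1761  0.2729] yaw -3.16 F [ 0.7 -1.1  1.4] op 0.545
```

View pics/c7.png

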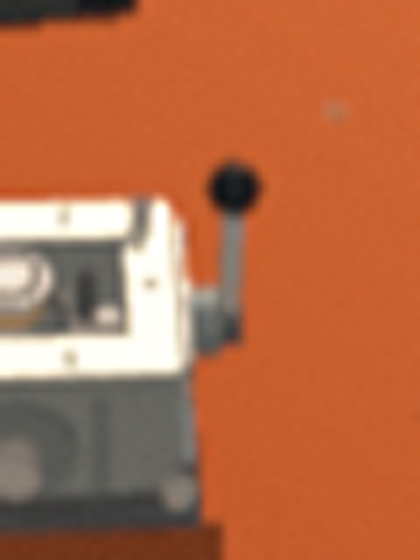

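View pics/c8.png

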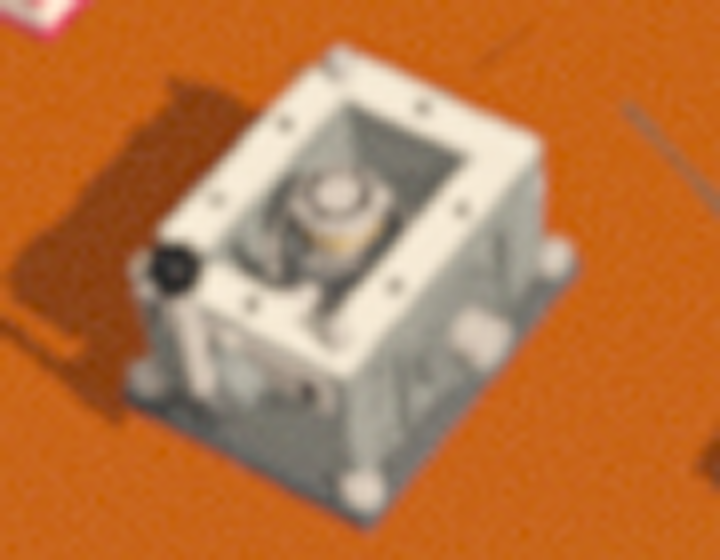

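View pics/c9.png

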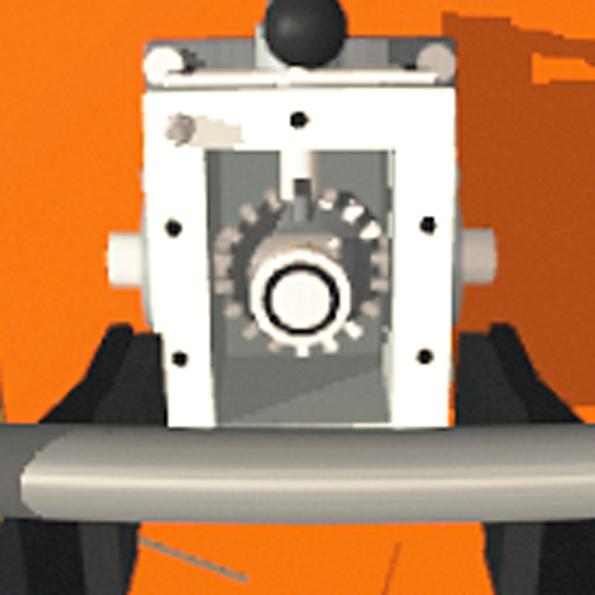

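Run:
```python
from h import *
W=np.load("pics/w4.npy")
print(tri([("scene",244.5+175/8,139.5+268/8),("side",309.5+233/7,199.5+187/7)],[.5,-.3,.1]))
f=lambda u,v:((u+.5)/3.5-.5+230,(v+.5)/3.5-.5+130)
print(wray(W,*f(305,28),.135))
a,b=.065,.048
g=[(*f(143,91),a,b,.082),(*f(456,88),a,-b,.082),(*f(181,126),.054,.037,.096),(*f(299,297),0,0,.088)]
p,q=wfit(W,g,[.5,-.17,0]); print(p,np.degrees(p[2]),q.round(1).tolist())
```

```text
(array([ 0.60199655, -0.17808664,  0.1371802 ]), array([ 0.20754373, -0.17000712,  0.23972319,  0.11919608]))
[ 0.60027693 -0.17810175  0.135     ]
[ 0.51338583 -0.17186367 -0.05976997] -3.4245672206041746 [[0.7, -1.0], [0.3, 0.2], [-1.4, 1.2], [0.4, -0.4]]
```

```bash
python3 -m jog '[[[0.6,-10,45,0,2],[0.6,-20,90,0,4],[0.6,-30,135,0,6],[0.6,-40,180,0,8],[0.6,-50,225,0,10],[0.6,-60,270,0,12],[0.6,-68,315,0,15],[0.6,-68,333,0,15.7]]]' 20;  python3 -m jog '[[[0.6,0,0,-10,0],[0.6,0,0,-20,0],[0.6,0,0,-20,0],[0.6,0,0,-20,0],[0.6,0,0,-20,0],[0.6,0,0,-20,0],[0.6,0,0,-20,0],[0.6,0,0,-20,0]]]'
python3 - <<'E'
from h import *; wshot("w5")
import cv2
d=cv2.imread("pics/w5.png"); cv2.imwrite("pics/c9.png",cv2.resize(d[80:310,200:440],None,fx=2.6,fy=2.6,interpolation=cv2.INTER_CUBIC))
E
```

```text
t: 6.15
tool_pos: [0.4806, 0.16, 0.273]
orientation: [0.002, 0.994, 0.111, 0.006]
ft_force: [0.6, -0.7, -0.8]
opening: 0.799
t: 6.95
tool_pos: [0.4808, 0.1598, 0.2534]
orientation: [0.002, 0.994, 0.111, 0.006]
ft_force: [0.7, -0.8, 0.3]
opening: 0.799
t 6.95 [0.4808 0.1598 0.2534] yaw 12.72 F [ 0.7 -0.8  0.3] op 0.799
```

View pics/c9.png

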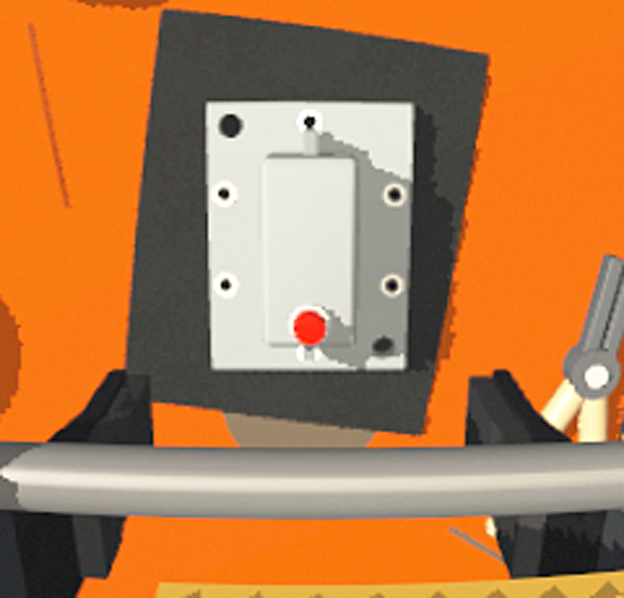

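Run:
```python
from h import *
W=np.load("pics/w5.npy"); a,b=.065,.048
f=lambda u,v:((u+.5)/2.6-.5+200,(v+.5)/2.6-.5+80)
g=[(*f(205,102),a,b,.015),(*f(413,102),a,-b,.015),(*f(212,369),-a,b,.015),(*f(407,369),-a,-b,.015),(*f(231,126),.054,.037,.015),(*f(383,345),-.054,-.037,.015),(*f(309,327),-.03,0,.065)]
p,q=wfit(W,g,[.5,-.17,0]); print(p,np.degrees(p[2]),q.round(1).tolist())
```

```text
[0.48204731 0.15837466 0.22210427] 12.725637063310037 [[0.5, 0.1], [-0.4, 0.1], [0.3, -0.6], [-0.7, -0.8], [-0.4, -0.3], [0.4, 0.5], [0.3, 0.9]]
```

```bash
python3 -m jog '[[[0.6,1,-1.5,-45,0],[0.6,1,-1.5,-90,0],[0.6,1,-1.5,-135,0],[0.6,1,-1.5,-170,0],[0.6,1,-1.5,-190,0],[0.6,1,-1.5,-200,0],[0.6,1,-1.5,-205,0],[0.6,1,-1.5,-205,0]]]' 20
python3 - <<'E'
from h import *; wshot("w6")
E
```

```text
t: 7.8
tool_pos: [0.4822, 0.1584, 0.0487]
orientation: [0.002, 0.994, 0.111, 0.007]
ft_force: [-0.1, 0.4, 0.0]
opening: 0.802
t 7.8 [0.4822 0.1584 0.0487] yaw 12.73 F [-0.1  0.4  0. ] op 0.802
```

View pics/w6.png

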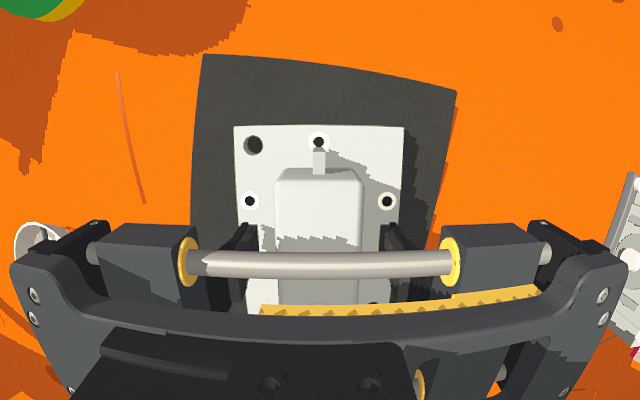

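```bash
python3 -m jog '[[[0.6,0,0,-3,0],[0.6,0,0,-3,0],[-0.6,0,0,-3,0],[-0.6,0,0,-3,0],[-0.6,0,0,-3,0],[-0.6,0,0,-3,0],[-0.6,0,0,-3,0],[-0.6,0,0,-3,0]]]' 38; python3 -c "
from plant import r;o=r.observe();print(o['tool_pos'],o['orientation'],o['ft_force'],o['wrist_torque'],o['opening']*87)"
```

```text
t: 8.65
tool_pos: [0.4827, 0.1586, 0.0464]
orientation: [0.002, 0.994, 0.111, 0.007]
ft_force: [0.2, 0.3, 0.7]
opening: 0.475
[0.48267689 0.1585995  0.04636941] [0.00196098 0.99382622 0.1106974  0.00718955] [0.24813282 0.26020491 0.65530724] [ 0.18570959  0.16502483 -0.02874179] 41.333405348501984
```

```bash
python3 -m jog '[[[-0.6,0,0,10,0],[-0.6,0,0,40,0],[-0.6,0,-15,85,0],[-0.6,5,-60,125,-3],[-0.6,10,-105,155,-6],[-0.6,15,-150,165,-9],[-0.6,20,-195,165,-12],[-0.6,25,-240,165,-15.6]]]' 38
python3 - <<'E'
from h import *; wshot("w7")
from plant import r;o=r.observe();print(o['orientation'],o['wrist_torque'])
E
```

```text
t: 9.45
tool_pos: [0.5072, -0.0828, 0.2122]
orientation: [0.003, 1.0, -0.026, 0.007]
ft_force: [0.8, 0.5, -7.0]
opening: 0.479
t 9.45 [ 0.5072 -0.0828  0.2122] yaw -2.98 F [ 0.8  0.5 -7. ] op 0.479
[ 0.00678773  0.99950374 -0.02985463  0.00740959] [-0.80167942 -0.18471282 -0.0444034 ]
```

View pics/w7.png

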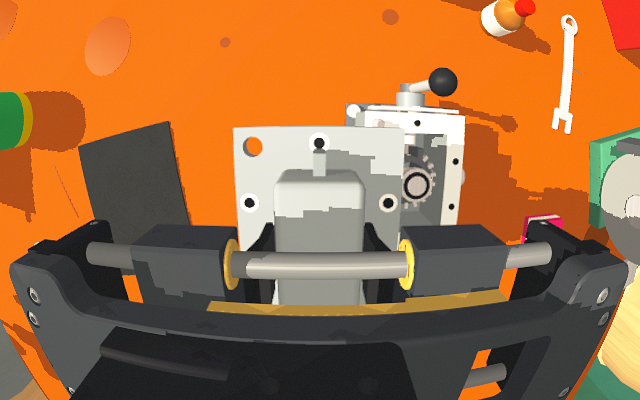

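```bash
python3 -m jog '[[[-0.6,2,-30,0,0],[-0.6,4,-60,0,0],[-0.6,6,-89,-10,0],[-0.6,6.5,-89,-30,0],[-0.6,6.5,-89,-47,0],[-0.6,6.5,-89,-53,0],[-0.6,6.5,-89,-53,0],[-0.6,6.5,-89,-53,0]]]' 38
python3 - <<'E'
from h import *; im,W=wshot("w8")
from plant import r;import cv2
o=r.observe();print(o['orientation'],o['wrist_torque'])
cv2.imwrite("pics/c10.png",cv2.resize(im[60:220,220:420],None,fx=4,fy=3.7,interpolation=cv2.INTER_CUBIC) if 0 else cv2.resize(im[70:220,220:420],None,fx=4,fy=4,interpolation=cv2.INTER_CUBIC))
for n in("side","scene"): cv2.imwrite(f"pics/{n}8.png",r.get_image(n)["color"][:,:,::-1])
E
```

```text
t: 10.3
tool_pos: [0.5144, -0.1797, 0.1595]
orientation: [0.007, 1.0, -0.03, 0.007]
ft_force: [-0.9, 0.7, -6.7]
opening: 0.478
t 10.3 [ 0.5144 -0.1797  0.1595] yaw -3.38 F [-0.9  0.7 -6.7] op 0.478
[ 0.00711421  0.99950574 -0.02955632  0.0080052 ] [ 0.00278483 -0.05279657  0.0720663 ]
```

View pics/c10.png

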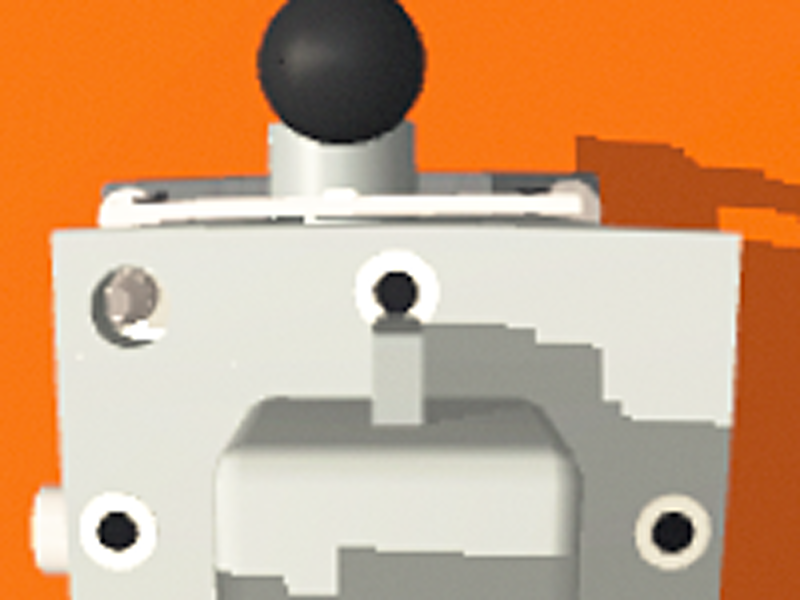

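View pics/side8.png

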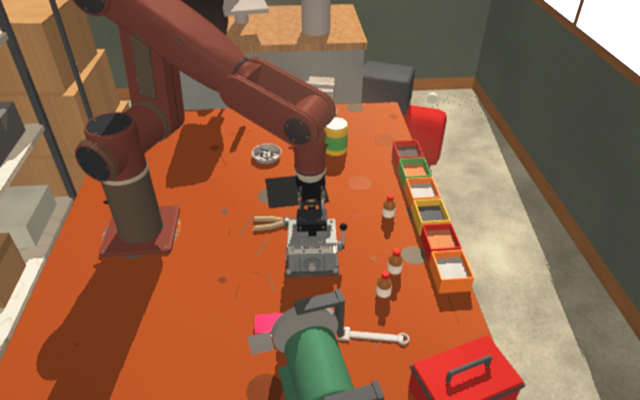

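```bash
python3 -m jog '[[[-0.6,0,3,0,0.4],[-0.6,-0.7,6,0,0.4],[-0.6,-0.7,7.7,0,0.4],[-0.6,-0.7,7.7,0,0.4],[-0.6,-0.7,7.7,-5,0.4],[-0.6,-0.7,7.7,-10,0.4],[-0.6,-0.7,7.7,-10,0.4],[-0.6,-0.7,7.7,-10,0.4]]]' 38
python3 - <<'E'
from h import *; im,W=wshot("w9")
from plant import r;import cv2
o=r.observe();print(o['orientation'],o['wrist_torque'])
cv2.imwrite("pics/c11.png",cv2.resize(im[70:220,220:420],None,fx=4,fy=4,interpolation=cv2.INTER_CUBIC))
s=r.get_image("side")["color"][:,:,::-1]; c=r.get_image("scene")["color"][:,:,::-1]
cv2.imwrite("pics/c12.png",cv2.resize(s[205:285,270:370],None,fx=7,fy=7,interpolation=cv2.INTER_CUBIC))
cv2.imwrite("pics/c13.png",cv2.resize(c[125:210,245:345],None,fx=7,fy=7,interpolation=cv2.INTER_CUBIC))
E
```

```text
t: 11.25
tool_pos: [0.514, -0.1723, 0.1497]
orientation: [0.007, 1.0, -0.026, 0.008]
ft_force: [-0.3, -0.2, -6.9]
opening: 0.48
t 11.25 [ 0.514  -0.1723  0.1497] yaw -2.99 F [-0.3 -0.2 -6.9] op 0.48
[ 0.00712017  0.99959996 -0.02614171  0.00811344] [ 0.05281295  0.02784097 -0.02727795]
```

View pics/c11.png

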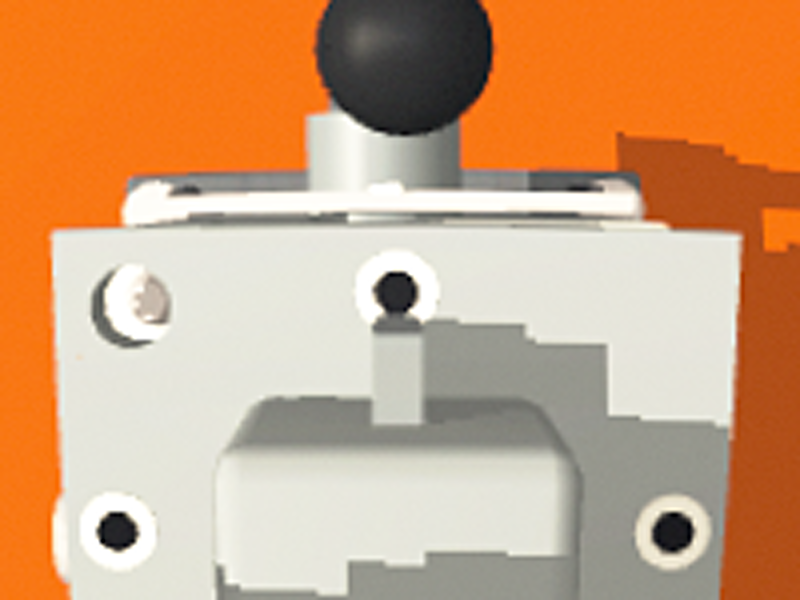

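View pics/c12.png

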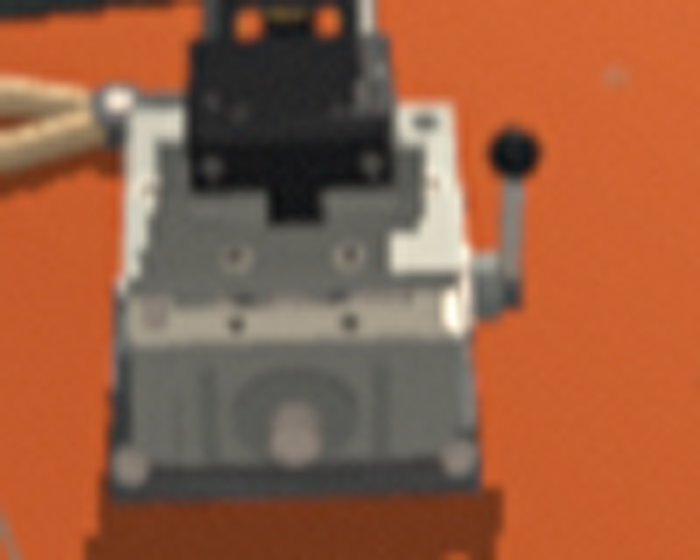

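View pics/c13.png

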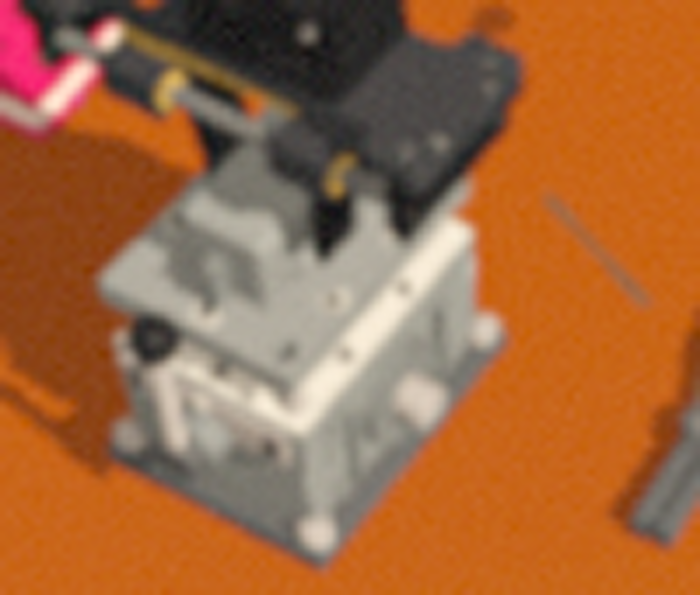

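Run:
```python
from h import *
W=np.load("pics/w9.npy")
f=lambda u,v:((u+.5)/4-.5+220,(v+.5)/4-.5+70)
h=wray(W,*f(131,307),.1183); d=wray(W,*f(151,300),.098)
print(h,d,(d-h)[:2]*1000)
p=np.array([.5133,-.1723]);c,s=np.cos(-.0522),np.sin(-.0522)
print("pred hole",.5133+c*.054-s*.037,-.1723+s*.054+c*.037)
# predicted dowel from gear fits
for gx,gy,y in ((.5128,-.1727,-.05),(.5134,-.1719,-.06),(.513,-.172,-.052)):
  c,s=np.cos(y),np.sin(y); print("dowel",gx+c*.054-s*.037,gy+s*.054+c*.037)
# corner, knob
print(wray(W,*f(52,230),.1183), "knob",wray(W,*f(405,48),.135))
W8=np.load("pics/w8.npy"); h=wray(W8,*f(127,307),.128); d=wray(W8,*f(133,294),.098); print(h,d)
print("knob8",wray(W8,*f(341,62),.135))
```

```text
[ 0.56910751 -0.13864647  0.1183    ] [ 0.5682718  -0.13773122  0.098     ] [-0.83570523  0.91525546]
pred hole 0.5691569690176747 -0.13816791813910953
dowel 0.5685817433243433 -0.13844511550600286
dowel 0.5695214973962405 -0.13820463637228744
dowel 0.5688501414842086 -0.13785674742802206
[ 0.58084607 -0.12814956  0.1183    ] knob [ 0.60056784 -0.17814158  0.135     ]
[ 0.56982464 -0.14583624  0.128     ] [ 0.56940771 -0.14071185  0.098     ]
knob8 [ 0.60070585 -0.17798957  0.135     ]
```

```bash
python3 -m jog '[[[-0.6,-0.5,0.7,-2,0],[-0.6,-0.5,0.7,-4,0],[-0.6,-0.5,0.7,-6,0],[-0.6,-0.5,0.7,-8,0],[-0.6,-0.5,0.7,-10,0],[-0.6,-0.5,0.7,-12,0],[-0.6,-0.5,0.7,-12,0],[-0.6,-0.5,0.7,-12,0]]]' 38
python3 - <<'E'
from h import *; im,W=wshot("w10")
from plant import r;import cv2
o=r.observe();print(o['orientation'],o['wrist_torque'])
cv2.imwrite("pics/c14.png",cv2.resize(im[90:190,220:420],None,fx=4,fy=4,interpolation=cv2.INTER_CUBIC))
E
```

```text
t: 12.2
tool_pos: [0.5139, -0.1718, 0.1384]
orientation: [0.007, 1.0, -0.026, 0.008]
ft_force: [0.7, 0.2, -6.7]
opening: 0.478
t 12.2 [ 0.5139 -0.1718  0.1384] yaw -2.99 F [ 0.7  0.2 -6.7] op 0.478
[ 0.00728502  0.99959486 -0.02616953  0.00849686] [0.09163716 0.07348964 0.01450514]
```

View pics/c14.png

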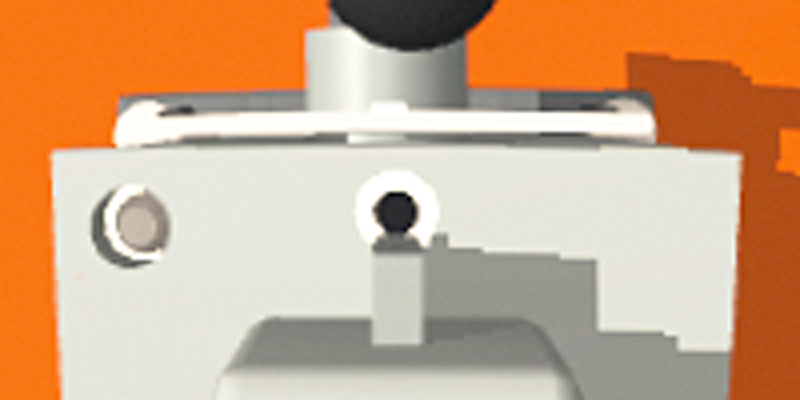

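Run:
```python
from h import *
W=np.load("pics/w10.npy")
f=lambda u,v:((u+.5)/4-.5+220,(v+.5)/4-.5+90)
h=wray(W,*f(131,227),.107); d=wray(W,*f(141,222),.098)
print(h,d,(d-h)[:2]*1000)
```

```text
[ 0.56905893 -0.13815521  0.107     ] [ 0.56894187 -0.13786364  0.098     ] [-0.1170585   0.29157232]
```

```bash
python3 -m jog '[[[-0.6,0,0.2,-1.5,0],[-0.6,0,0.2,-3,0],[-0.6,0,0.2,-4.5,0],[-0.6,0,0.2,-6,0],[-0.6,0,0.2,-7,0],[-0.6,0,0.2,-7,0],[-0.6,0,0.2,-7,0],[-0.6,0,0.2,-7,0]]]' 38
python3 - <<'E'
from plant import r
o=r.observe();print(o['tool_pos'],o['orientation'],o['ft_force'],o['wrist_torque'])
E
```

```text
t: 13.05
tool_pos: [0.5138, -0.1715, 0.1315]
orientation: [0.007, 1.0, -0.026, 0.008]
ft_force: [-2.5, 1.2, -3.8]
opening: 0.479
[ 0.51381391 -0.17148466  0.13147122] [ 0.00718172  0.99959776 -0.02614033  0.0083318 ] [-2.47058659  1.24200979 -3.83701538] [0.35155555 0.4007273  0.09365493]
```

```bash
python3 -m jog '[[[-0.6,0,0,-1,0],[-0.6,0,0,-2,0],[-0.6,0,0,-3,0],[-0.6,0,0,-4,0],[-0.6,0,0,-4,0],[-0.6,0,0,-4,0],[-0.6,0,0,-4,0],[-0.6,0,0,-4,0]]]' 38
python3 - <<'E'
from plant import r
o=r.observe();print(o['tool_pos'],o['orientation'],o['ft_force'],o['wrist_torque'])
E
```

```text
t: 13.85
tool_pos: [0.5139, -0.1715, 0.1286]
orientation: [0.007, 1.0, -0.026, 0.008]
ft_force: [-5.1, 2.7, 5.2]
opening: 0.481
[ 0.51391637 -0.17151197  0.12856217] [ 0.00725776  0.99959905 -0.02605345  0.00838388] [-5.05915154  2.6890413   5.19041103] [0.62562954 1.06470795 0.12334848]
```

```bash
python3 -m jog '[[[-0.6,-0.2,0.1,-1.5,0],[-0.6,-0.4,0.2,-2.5,0],[-0.6,-0.5,0.3,-3.5,0],[-0.6,-0.5,0.3,-4.5,0],[-0.6,-0.5,0.3,-5,0],[-0.6,-0.5,0.3,-5,0],[-0.6,-0.5,0.3,-5,0],[-0.6,-0.5,0.3,-5,0]]]' 38
python3 - <<'E'
from h import *
from plant import r
o=r.observe();print(o['tool_pos'],o['orientation'],o['ft_force'],o['wrist_torque'])
import cv2
im,W=wshot("w11")
cv2.imwrite("pics/c15.png",cv2.resize(im[90:190,220:420],None,fx=4,fy=4,interpolation=cv2.INTER_CUBIC))
s=r.get_image("side")["color"][:,:,::-1]; c=r.get_image("scene")["color"][:,:,::-1]
cv2.imwrite("pics/c16.png",cv2.resize(s[205:285,270:370],None,fx=7,fy=7,interpolation=cv2.INTER_CUBIC))
cv2.imwrite("pics/c17.png",cv2.resize(c[125:210,245:345],None,fx=7,fy=7,interpolation=cv2.INTER_CUBIC))
E
```

```text
t: 14.65
tool_pos: [0.5139, -0.1715, 0.1257]
orientation: [0.008, 1.0, -0.026, 0.009]
ft_force: [-7.4, 2.3, 10.7]
opening: 0.478
[ 0.51389707 -0.17149964  0.12569989] [ 0.00753986  0.99959394 -0.0260139   0.00885284] [-7.36234536  2.25497063 10.66751893] [0.88003294 1.39733474 0.10225141]
t 14.65 [ 0.5139 -0.1715  0.1257] yaw -2.97 F [-7.4  2.3 10.7] op 0.478
```

View pics/c15.png

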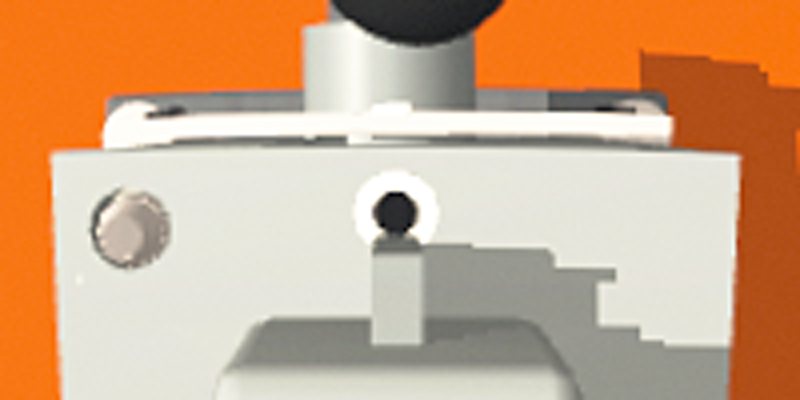

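View pics/c16.png

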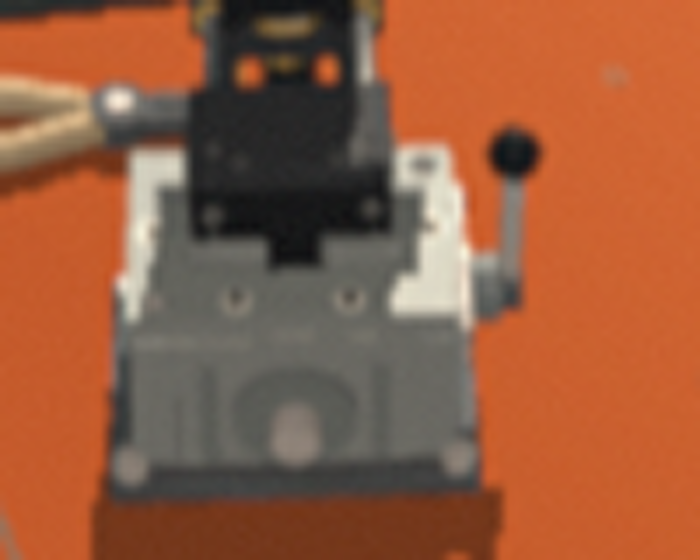

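View pics/c17.png

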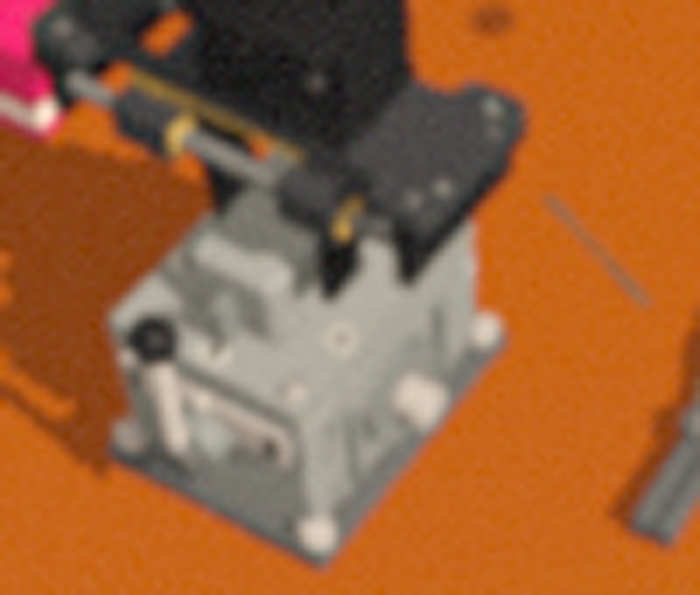

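```bash
python3 -m jog '[[[-0.6,-0.5,0.2,-1.5,0],[-0.6,-1,0.3,-2.5,0],[-0.6,-1,0.3,-3.5,0],[-0.6,-1,0.3,-4,0],[-0.6,-1,0.3,-4,0],[-0.6,-1,0.3,-4,0],[-0.6,-1,0.3,-4,0],[-0.6,-1,0.3,-4,0]]]' 38
python3 - <<'E'
from plant import r
o=r.observe();print(o['tool_pos'],o['orientation'],o['ft_force'],o['wrist_torque'])
E
```

```text
t: 15.6
tool_pos: [0.5139, -0.1716, 0.1256]
orientation: [0.008, 1.0, -0.026, 0.01]
ft_force: [-11.3, 5.4, 19.9]
opening: 0.479
[ 0.51393076 -0.17155192  0.12562845] [ 0.00787399  0.99958287 -0.02597277  0.00987409] [-11.32708333   5.36016357  19.92759031] [1.63840092 2.11572714 0.16906024]
```

```bash
python3 -m jog '[[[-0.6,-1,0.3,-2,0],[-0.6,-2,0.6,-4,0],[-0.6,-2.5,0.8,-5,0],[-0.6,-2.5,0.8,-5,0],[-0.6,-2.5,0.8,-5,0],[-0.6,-2.5,0.8,-5,0],[-0.6,-2.5,0.8,-5,0],[-0.6,-2.5,0.8,-5,0]]]' 38
python3 - <<'E'
from plant import r
o=r.observe();print(o['tool_pos'],o['orientation'],o['ft_force'],o['wrist_torque'])
E
```

```text
t: 16.4
tool_pos: [0.5139, -0.1716, 0.1255]
orientation: [0.009, 1.0, -0.026, 0.013]
ft_force: [-7.4, 4.1, 21.8]
opening: 0.48
[ 0.51388057 -0.17158367  0.12546945] [ 0.00870358  0.99954109 -0.02612731  0.0126184 ] [-7.44351772  4.13807926 21.79556404] [1.58033038 1.48532649 0.03355446]
```

```bash
python3 -m jog '[[[-0.6,-0.5,0.2,1,0],[-0.6,-0.5,0.2,2,0],[-0.6,-0.5,0.2,3,0],[-0.6,-0.5,0.2,4,0],[-0.6,-0.5,0.2,5,0],[-0.6,-0.5,0.2,6,0],[-0.6,-0.5,0.2,6.3,0],[-0.6,-0.5,0.2,6.3,0]]]' 38
python3 - <<'E'
from plant import r
o=r.observe();print(o['tool_pos'],o['orientation'],o['ft_force'],o['wrist_torque'])
E
```

```text
t: 17.2
tool_pos: [0.5137, -0.1715, 0.1314]
orientation: [0.009, 1.0, -0.026, 0.013]
ft_force: [1.7, 0.8, -3.6]
opening: 0.479
[ 0.51365336 -0.17149437  0.13143716] [ 0.0087649   0.99953291 -0.0262499   0.01296457] [ 1.68848748  0.77787998 -3.61561935] [ 0.18976622 -0.18046523  0.00179015]
```

```bash
python3 -m jog '[[[0.2,0,0,0,0],[0.2,0,0,0,0],[0.2,0,0,0,0],[0.2,0,0,8,0],[0.2,0,0,25,0],[0.2,0,0,45,0],[-0.6,0,0,60,0],[-1,0,0,60,0]]]' 38; python3 -m jog '[[[-1,0,0,0,0],[-1,0,0,0,0],[-1,0,0,0,0],[-1,0,0,0,0],[-1,0,0,0,0],[-1,0,0,0,0],[-1,0,0,0,0],[-1,0,0,0,0]]]' 38
python3 - <<'E'
from h import *
from plant import r
o=r.observe();print(o['tool_pos'],o['orientation'],o['ft_force'],o['wrist_torque'])
import cv2
im,W=wshot("w12")
cv2.imwrite("pics/c18.png",cv2.resize(im[90:320,190:450],None,fx=2.6,fy=2.6,interpolation=cv2.INTER_CUBIC))
s=r.get_image("side")["color"][:,:,::-1]
cv2.imwrite("pics/c19.png",cv2.resize(s[195:285,270:370],None,fx=6.6,fy=6.6,interpolation=cv2.INTER_CUBIC))
E
```

```text
t: 18.0
tool_pos: [0.5154, -0.1723, 0.1948]
orientation: [0.01, 0.999, -0.026, 0.016]
ft_force: [0.0, -0.6, 0.5]
opening: 0.495
t: 18.8
tool_pos: [0.5154, -0.1724, 0.1947]
orientation: [0.01, 0.999, -0.026, 0.016]
ft_force: [0.3, 0.3, -0.0]
opening: 0.003
[ 0.51535852 -0.1723588   0.19474078] [ 0.0099723   0.99948539 -0.02625013  0.01550627] [ 0.28047861  0.33564068 -0.03376797] [0.04279694 0.05196879 0.01563189]
t 18.8 [ 0.5154 -0.1724  0.1947] yaw -2.99 F [ 0.3  0.3 -0. ] op 0.003
```

View pics/c18.png

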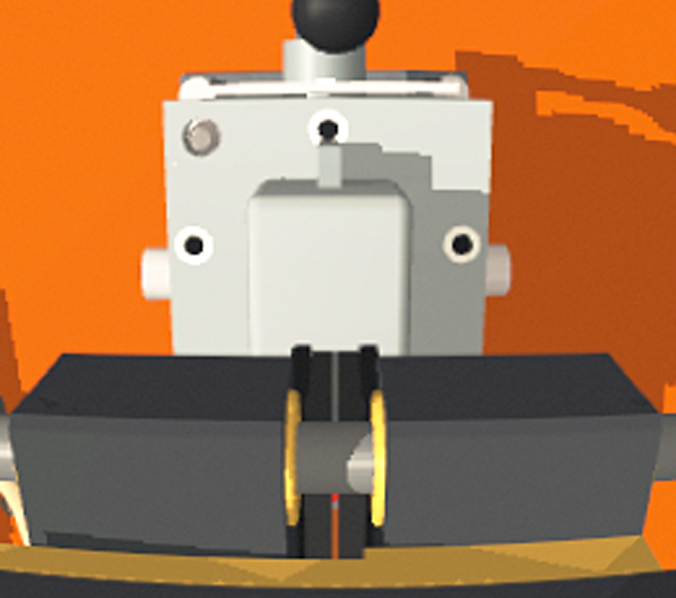

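View pics/c19.png

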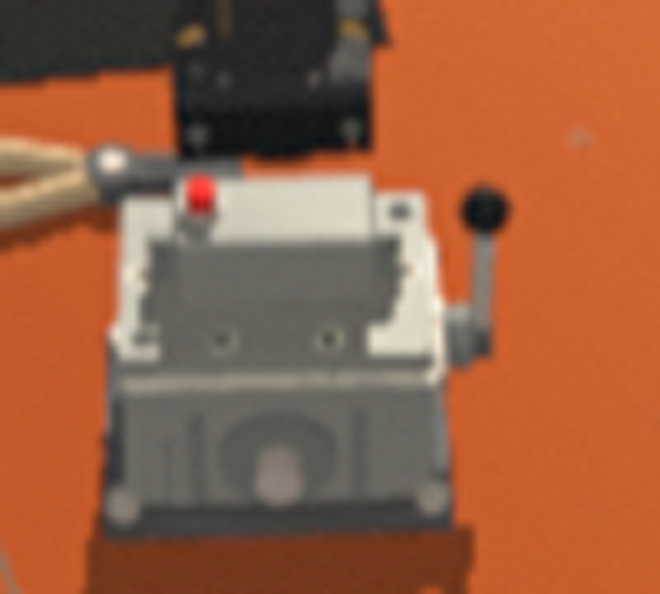

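```bash
python3 -m jog '[[[-1,1,-1.5,-10,0],[-1,2,-3,-20,0],[-1,2,-3,-26,0],[-1,2,-3,-29,0],[-1,2,-3,-31,0],[-1,2,-3,-32,0],[-1,2,-3,-33,0],[-1,2,-3,-33,0]]]' 20
python3 - <<'E'
from plant import r
o=r.observe();print(o['tool_pos'],o['orientation'],o['ft_force'],o['wrist_torque'])
E
```

```text
t: 19.7
tool_pos: [0.5174, -0.1754, 0.1622]
orientation: [0.01, 0.999, -0.026, 0.016]
ft_force: [-2.6, 0.7, 3.7]
opening: 0.004
[ 0.5174053  -0.17536164  0.16215945] [ 0.01007031  0.99948324 -0.02621687  0.01563721] [-2.63581176  0.72692909  3.71152761] [ 0.21019526  0.48615121 -0.02289143]
```

```bash
python3 -m jog '[[[-1,0,0,-1,0],[-1,0,0,-2,0],[-1,0,0,-3,0],[-1,0,0,-4,0],[-1,0,0,-5,0],[-1,0,0,-5.5,0],[-1,0,0,-5.5,0],[-1,0,0,-5.5,0]]]' 20
python3 - <<'E'
from plant import r
o=r.observe();print(o['tool_pos'],o['orientation'],o['ft_force'],o['wrist_torque'])
E
```

```text
t: 20.5
tool_pos: [0.517, -0.1752, 0.1576]
orientation: [0.01, 0.999, -0.026, 0.015]
ft_force: [-6.9, 3.6, 11.3]
opening: 0.004
[ 0.51698258 -0.17516213  0.15755341] [ 0.00990606  0.99949608 -0.02612289  0.01506849] [-6.88872245  3.56172669 11.33477554] [0.5744466  1.40974315 0.02391287]
```

```bash
python3 -m jog '[[[-1,-0.6,0.3,-1,0],[-1,-1.2,0.5,-2,0],[-1,-1.8,0.8,-3,0],[-1,-2,0.8,-4,0],[-1,-2,0.8,-5,0],[-1,-2,0.8,-5,0],[-1,-2,0.8,-5,0],[-1,-2,0.8,-5,0]]]' 20
python3 - <<'E'
from plant import r
o=r.observe();print(o['tool_pos'],o['orientation'],o['ft_force'],o['wrist_torque'])
E
```

```text
t: 21.3
tool_pos: [0.5168, -0.1751, 0.1573]
orientation: [0.011, 0.999, -0.026, 0.017]
ft_force: [-10.2, 4.1, 27.4]
opening: 0.004
[ 0.51679024 -0.17508832  0.15731726] [ 0.01093802  0.99945231 -0.02601038  0.01728891] [-10.20504931   4.09959021  27.36490384] [ 0.80558229  1.83930565 -0.00263705]
```

```bash
python3 -m jog '[[[-1,-1,0.4,-2,0],[-1,-2,0.8,-4,0],[-1,-3.5,1.2,-5,0],[-1,-3.5,1.2,-5,0],[-1,-3.5,1.2,-5,0],[-1,-3.5,1.2,-5,0],[-1,-3.5,1.2,-5,0],[-1,-3.5,1.2,-5,0]]]' 20
python3 - <<'E'
from h import *
from plant import r
o=r.observe();print(o['tool_pos'],o['orientation'],o['ft_force'],o['wrist_torque'])
import cv2
im,W=wshot("w13")
cv2.imwrite("pics/c20.png",cv2.resize(im[60:320,190:450],None,fx=2.3,fy=2.3,interpolation=cv2.INTER_CUBIC))
s=r.get_image("side")["color"][:,:,::-1]; c=r.get_image("scene")["color"][:,:,::-1]
cv2.imwrite("pics/side13.png",s);cv2.imwrite("pics/scene13.png",c)
cv2.imwrite("pics/c21.png",np.hstack([cv2.resize(s[200:285,280:360],(480,510),interpolation=cv2.INTER_CUBIC)[:, :400],cv2.resize(c[140:210,245:315],(400,510),interpolation=cv2.INTER_CUBIC)]))
o=r.observe();print(o['tool_pos'],o['ft_force'])
E
```

```text
t: 22.1
tool_pos: [0.5165, -0.175, 0.1574]
orientation: [0.012, 0.999, -0.026, 0.021]
ft_force: [-4.3, 3.6, 24.7]
opening: 0.011
[ 0.51652231 -0.17502283  0.15738466] [ 0.01247612  0.99935826 -0.02593766  0.02132243] [-4.30478229  3.62000011 24.71927517] [0.64302055 0.81006678 0.03067671]
t 22.1 [ 0.5165 -0.175   0.1574] yaw -2.94 F [-4.3  3.6 24.7] op 0.011
[ 0.51652378 -0.17500426  0.15740501] [-4.49132058  4.68904081 23.66059616]
```

View pics/c20.png

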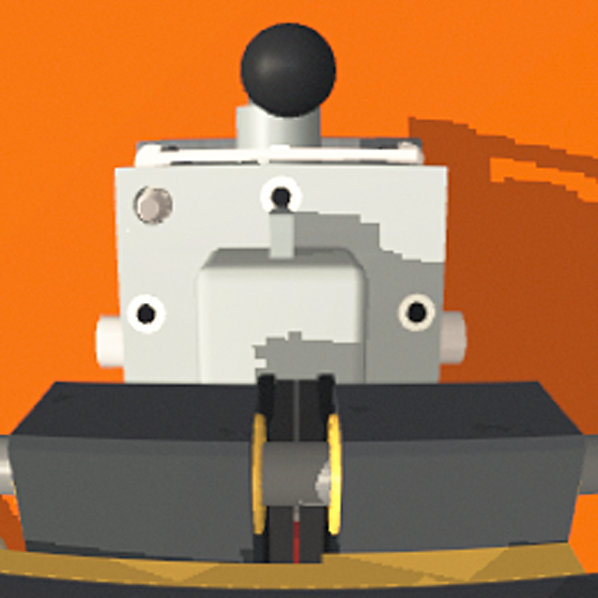

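View pics/c21.png

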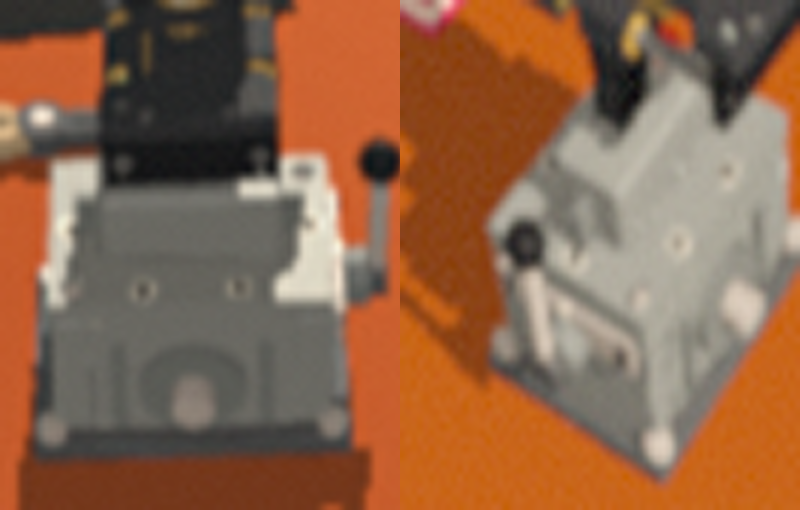

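View pics/side13.png

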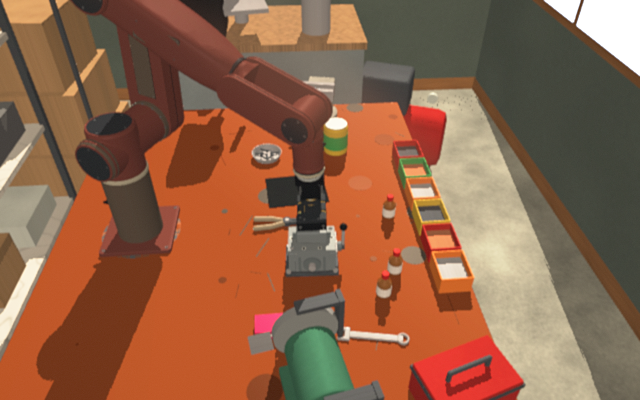

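```bash
python3 -m jog '[[[-1,-1,0.4,-2,0],[-1,-2,0.7,-4,0],[-1,-2.5,1,-6,0],[-1,-2.5,1,-6.5,0],[-1,-2.5,1,-6.5,0],[-1,-2.5,1,-6.5,0],[-1,-2.5,1,-6.5,0],[-1,-2.5,1,-6.5,0]]]' 40
python3 - <<'E'
from h import *
from plant import r
import cv2
for i in range(4):
    o=r.observe();print(o['t'],o['tool_pos'],o['orientation'],o['ft_force'],o['wrist_torque'],o['opening'])
    im,W=wshot("w14")
cv2.imwrite("pics/c22.png",cv2.resize(im[60:320,190:450],None,fx=2.3,fy=2.3,interpolation=cv2.INTER_CUBIC))
E
```

```text
t: 23.05
tool_pos: [0.5165, -0.175, 0.1573]
orientation: [0.014, 0.999, -0.026, 0.024]
ft_force: [-13.6, 6.2, 36.7]
opening: 0.007
23.05 [ 0.51648601 -0.17495628  0.15731639] [ 0.0138501   0.99927616 -0.0257441   0.02434277] [-13.5964441    6.20943689  36.71722253] [1.17310738 2.30873805 0.03541736] 0.007257126540240166
t 23.05 [ 0.5165 -0.175   0.1573] yaw -2.91 F [-13.6   6.2  36.7] op 0.007
23.1 [ 0.51647346 -0.17496424  0.15730641] [ 0.01387056  0.99927623 -0.0257416   0.02433096] [-13.40513238   6.6680741   36.37350713] [1.09463109 2.36877246 0.02832786] 0.002371061821036319
t 23.1 [ 0.5165 -0.175   0.1573] yaw -2.91 F [-13.4   6.7  36.4] op 0.002
23.15 [ 0.5164355  -0.17497388  0.15729768] [ 0.0138679   0.99927679 -0.02575258  0.02429796] [-12.46416649   7.08707688  36.14056394] [1.12983203 2.37021581 0.01417546] 0.009749457469548268
t 23.15 [ 0.5164 -0.175   0.1573] yaw -2.92 F [-12.5   7.1  36.1] op 0.01
23.2 [ 0.51649197 -0.17498912  0.15730888] [ 0.01387502  0.99927535 -0.02575982  0.02434515] [-13.05023773   6.41389714  36.92227322] [ 1.08402443  2.30357539 -0.00759354] 0.0028459606231551232
t 23.2 [ 0.5165 -0.175   0.1573] yaw -2.92 F [-13.1   6.4  36.9] op 0.003
```

View pics/c22.png

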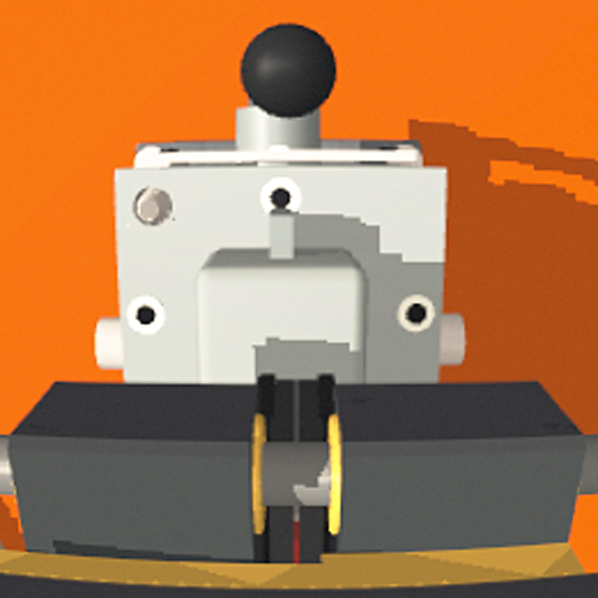

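Run:
```python
from h import *
W=np.load("pics/w14.npy"); f=lambda u,v:((u+.5)/2.3-.5+190,(v+.5)/2.3-.5+60)
print("knob",wray(W,*f(288,70),.135))
a,b=.065,.048
g=[(*f(116,168),a,b,.094),(*f(446,168),a,-b,.094),(*f(153,206),.054,.037,.096)]
p,q=wfit(W,g,[.5,-.17,0]); print(p,np.degrees(p[2]),q.round(1).tolist())
from plant import r
print(r.close_job())
o=r.observe();print(o['t'],o['tool_pos'],o['ft_force'])
```

```text
knob [ 0.60063661 -0.1780707   0.135     ]
[ 0.5131171  -0.17218668 -0.05373934] -3.07903757949117 [[0.0, 0.1], [0.2, -0.0], [-0.2, -0.1]]
the job is handed in; nothing more can be done
None
the job is handed in; nothing more can be done
```

The gearbox is closed up and handed in at about 23 s of the 53 s. The lever is in neutral, and the top half is on both dowels with the breather at the end away from the lever. The arm is still pressing the joint shut.

**What I did:** I gripped the lever knob and swung it upright, then picked the top half off the mat by its hump and lowered it slowly onto the dowels. My first press, with the hump gripped, closed the joint. The wrist torque suggested it was bearing on one edge only, because the tool had drifted out of plumb. So I eased the top half back up the 6 mm, let go, and pressed again with the closed fingertips on top of the hump.

**Last checks before handing in:**
- **Lever:** about 0.02 rad off upright, by the knob position.
- **Top half:** a fit to the last wrist picture puts it at (0.5131, -0.1722) m, yaw -3.1°. That is within about 0.5 mm of where I had measured the lower half.
- **Dowels:** the lever-end dowel shows inside its hole. The other dowel was hidden by the gripper in the last wrist view, so I did not see it directly.
- **Joint:** no bright gap shows in the side or scene views. The tool height stayed at 0.157 m while the push varied from 25 to 37 N, so the faces are hard together.
- **Force:** about 37 N down at the end. I estimate about 28 N of that, with the top half's weight, between the faces.

**What was not ideal:** the tool ended about 0.05 rad out of plumb, with about 14 N of side force. I could only judge the top half's level indirectly, from the pictures and the forces. I did not measure the bystanders afterwards; nothing looks moved in the last side view.

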